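Centre-mark a shelf post with the automatic punch

ROBOT

A 6-joint arm with a two-finger parallel gripper is mounted at the origin on the work surface. World frame = base frame: x ahead of the robot, y to its left, z up, the work surface at z = 0. Lengths are in m, angles in rad, forces in N, time in s.
With the tool pointing down it reaches from about 0.35 to 1 m from the base axis. Payload 7.1 kg.
Tool frame: the origin (TCP) lies midway between the tips of the shut fingers; the grasp point (between the pads) lies 19 mm behind it (grip_depth is the distance from the TCP to the grasp point, in m); z points along the fingers, y is the direction in which the jaws open and shut (so a half turn about z gives the same grasp; the last joint's range is limited). The gripper opens to 85 mm and grips with 20 to 120 N. Pads are 22 mm wide; open, the fingers measure 114 mm over their backs; the gripper's body (76 mm by 85 mm) begins 54 mm behind the grasp point. The pads swing forward as they close: fully open they stand 13 mm farther back than shut.
Start: joints at [1.261, 0.423, 1.63, -0, 1.089, -0.019], TCP at [0.179, 0.599, 0.231] pointing down, gripper open.
Joint ranges: [-3, 3], [-0.9, 2.11], [0.09, 2.58], [-1.31, 4.45], [0.11, 2.69], [-2.54, 2.54]. Speed limits (rad/s): [2.39, 2.39, 3.01, 3.14, 3.14, 3.14].

INTERFACE

Orientations are given as a 3x3 rotation matrix whose columns are the frame's x, y, z axes.
In Python, from cell import * gives the robot as it stands.
- The arm moves only by the shell command python3 -m creep 'ROWS' [FORCE]. ROWS is JSON, a list of rows, each a list of 3 entries, a list of its own where there are three numbers: the shift along the tool's x, y, z scaled (see below), then the turn, a rotation vector about the tool's x, y, z scaled (see below), then the closure, from -1 (fully open) to 1 (shut). A call has 1 to 10 rows; each row is the pose to reach, as a shift and turn from the pose measured when the call began, along the tool's axes at that moment; what a row does not reach only later rows make up. The controller multiplies each number of a shift by 100 mm and each number of a turn by 60 degrees. A row lasts 1/12 s, in which the tool goes at most 41.7 mm and 7.16 degrees, less where a joint would pass 70% of its speed; a pose out of reach is approached as far as the arm can. A call with a number of a shift or a turn outside -1 to 1 is refused whole. A call with a gripper value outside its range is refused whole. The fingers move at their own pace and stop on an object; FORCE is the grip in N (left out, the last holds). Time passes only in rows, so rows that repeat a pose let the fingers close. It gives the time, the measured TCP pose, the force and the opening at its end, in the units of the state.
- state(): the state, without advancing time (a new reading comes with each control period).
- read_camera(name): name is "scene" or "side" or "wrist"; returns a dict with "image" (384x512x3 uint8, red, green, blue), "depth" (384x512 float32, m along the optical axis (not along the pixel's ray), 0 where there is no reading), "mtx" (3x3 intrinsics, pixels), "k1" (the pictures are not rectified: a ray, as slopes to the right and down, at radius r is drawn at 1 + k1 r^2 times it, then the intrinsics apply), "extrinsics" (4x4, takes a point from camera to world coordinates); the wrist camera has in their place "hand_eye" (4x4, takes a point from camera to tool coordinates, whose origin is the TCP and whose axes are the flange's). Camera axes: x right, y up, looking along -z (the intrinsics and any distortion apply to the point x, -y, -z); pixel columns grow to the right and rows downward; lengths in m; the calibration is good to about 2 mm. A picture is of the moment at which its call begins: read the wrist's pose just before it.
- job_done(): hands the job in, once; it reports no verdict.
Trained networks look in the newest picture that a camera, given by its name, has taken for a name from the list of things; names that differ only in an ending like _2 or _b are one class to them, and where a whole thing is asked for, a point or a joint stands for the part that bears it (a point fixed in the world has none). Each returns a list of dicts, best first, with "conf" (0 to 1); they miss things now and then, are a little off and sometimes report something else, mostly with a low value. They report only what shows in the picture. A call takes as long as a camera call.
- find_in(camera, name): "location" ([column, row] in pixels, amid what is visible of it).
The state is a dict: "t": time; "joints": joint angles; "dq": joint speeds; "effort": joint torques, N m; "eef_pos": TCP position; "tcp_rot": TCP orientation; "contact_force": force on the tool from outside, world axes, zero at the start; "torque": the same for the moment, N m; "finger_gap": finger opening in m.
Only numpy, scipy, OpenCV 4.12 (cv2) and the standard library are available. Lean on these libraries where they do the work, as an engineer would, in place of code of your own. Each camera call takes 0.05 s, during which the arm holds its last target.

TASK

The steel shelf post needs a centre mark for a new hole. Take the automatic punch out of its white holder, put its nose through the guide hole that is beside the upright stop pin, and push it straight down on the post until its spring trips with a snap, easing off right then so that it is not rammed hard against its end stop. Then stand it back in its holder, fully down and upright, let go, and leave the jar and the tape measure where they are.

Things in the scene. Friction and masses are not known exactly. Their poses are not given: they have to be found in the camera images.
- punch_grip (a point): Centre of the square dark grip (20 x 20 mm, 45 mm long) of the automatic punch, a loose steel tool, 0.12 to 0.24 kg, 118 mm long, upright in its holder at first, nose down. Take it here: 88.5 mm above the tip at rest, 29.5 mm below the top of the round cap (24 mm wide, 7 mm thick) on the grip. x, y are square to the grip's flats, z points from tip to cap.
- punch_collar (a point): Centre of the top of the punch's round collar, 34 mm wide, 6 mm thick, just under the square grip and 22.5 mm below the grip's centre; fingertips can bear on it when pressing. Below it a round barrel 16 mm wide, 16 mm long, then the spring-loaded nose.
- punch_nose: Tip of the nose, a 7 mm pin 44 mm out of the barrel, tapered over the last 7 mm to a blunt 2.4 mm tip; z up to the cap. Pushed in it resists 4 N per mm up to about 12 N at 3 mm; then the spring trips and the push drops at once to 4 to 8 N. Pressed on, 4 N per mm again, hard end stop some 2.5 mm later. Over 18 N on the nose spoils it. Let go, it resets.
- punch_hammer (a joint): The hammer inside the punch, in m: 0 at rest and while the spring is being tensed, jumps to 0.0022 when the spring trips; goes back to 0 when the push is taken away (noisy reading).
- guide_hole (a point): Centre of the mouth of the wanted guide hole, in the guide's top face: 9 mm wide, straight through the 12 mm plate, 3 mm countersink all round. It is at the end with an upright steel stop pin (10 mm wide, 14 mm high, 22 mm further out along +x). z up. The steel to be marked lies 13 to 35 mm below this point: it differs from post to post, is not measured and must be felt.
- guide_other_hole (a point): Centre of the mouth of the other guide hole, alike but at the end without the stop pin, 90 mm from the wanted one along the guide's -x; not to be marked.
- guide: The aluminium marking guide, a fixed bridge 150 mm long (its x), 90 mm wide, top face 54 mm above the bench, with two guide holes on its centre line 45 mm either side of the middle; it straddles a steel shelf post 60 mm wide, 300 mm long. Origin under its centre, at bench level.
- holder_well (a point): Centre of the mouth of the well in the holder, a fixed white plastic block 80 x 80 mm, 70 mm high, with one round well 19 mm wide, 64 mm deep, 3 mm countersink. In its top face; z up. With the punch fully down its collar rests on the top face: the grip's centre is then 28.5 mm above this point, the tip 60 mm below it.
- jar: Bystander: lidded jar of rivets, 52 mm wide, 70 mm high, origin under its centre.
- tape: Bystander: tape measure, 62 x 34 x 58 mm high, origin under its centre.

How it is judged:
By the outcome, as a careful person would: the job done as asked, in the order asked, and still so for the second after the job is handed in, with the robot touching nothing.
It also fails if it takes over 59 s, if anything falls off the work surface, if the arm or the gripper's body presses on something with over 40 N, if the wrist force passes 120 N, or if a joint passes its speed limit or range.

## Working session

There is one attempt and no reset: what is moved stays moved. The work goes in short steps, Python scripts to look and compute and a shell command to move; the robot and the scene stay as the last step left them, time stands still between calls to the robot, and variables do not carry over. Pictures are saved under pics/ and viewed, and the job is handed in when it is done.

```bash
ls; mkdir -p pics; cat > h.py <<'E'
from cell import *
import numpy as np, cv2
def grab(n):
    s=state(); c=read_camera(n)
    if 'extrinsics' in c: T=np.array(c['extrinsics'])
    else:
        W=np.eye(4); W[:3,:3]=s['tcp_rot']; W[:3,3]=s['eef_pos']; T=W@np.array(c['hand_eye'])
    c['T']=T; return c
def save(c,f): cv2.imwrite('pics/'+f,cv2.cvtColor(c['image'],cv2.COLOR_RGB2BGR))
def ray(c,u,v):
    K=np.array(c['mtx']); d=np.array([(u-K[0,2])/K[0,0],(v-K[1,2])/K[1,1]]); s=d.copy()
    for _ in range(20): s=d/(1+c['k1']*(s@s))
    return s
def pt(c,u,v,depth=None):
    s=ray(c,u,v); z=c['depth'][int(round(v)),int(round(u))] if depth is None else depth
    return (c['T']@np.array([s[0]*z,-s[1]*z,-z,1]))[:3]
def atz(c,u,v,z):
    s=ray(c,u,v); d=c['T'][:3,:3]@np.array([s[0],-s[1],-1]); o=c['T'][:3,3]
    return o+d*(z-o[2])/d[2]
def proj(c,P):
    p=np.linalg.inv(c['T'])@np.append(P,1); s=np.array([p[0],-p[1]])/-p[2]; s=s*(1+c['k1']*(s@s))
    K=np.array(c['mtx']); return np.array([K[0,0]*s[0]+K[0,2],K[1,1]*s[1]+K[1,2]])
E
python3 - <<'E'
from h import *
np.set_printoptions(precision=4,suppress=True)
s=state(); print({k:np.round(v,3).tolist() for k,v in s.items()})
for n in ['scene','side','wrist']:
    c=grab(n); save(c,n+'0.png'); print(n,c['T'][:3,3],-c['T'][:3,2])
    for o in ['punch_grip','punch_collar','guide_hole','guide_other_hole','guide','holder_well','jar','tape']:
        for r in find_in(n,o)[:2]:
            u,v=r['location']; print(o,round(r['conf'],2),np.round([u,v]),pt(c,u,v))
E
```

```text
pics
{'t': 0.0, 'joints': [1.261, 0.424, 1.631, 0.0, 1.089, -0.019], 'dq': [-0.002, -0.001, -0.0, 0.001, 0.002, -0.001], 'effort': [-0.002, -55.74, -28.175, -0.0, 0.007, -0.0], 'eef_pos': [0.179, 0.598, 0.231], 'tcp_rot': [[-0.958, 0.287, -0.001], [0.287, 0.958, -0.001], [0.0, -0.002, -1.0]], 'contact_force': [0.445, -0.205, 0.301], 'torque': [-0.034, -0.011, 0.019], 'finger_gap': 0.086}
scene [1.2509 0.01   0.5765] [-0.8326  0.0212 -0.5535]
punch_grip 0.86 [349. 182.] [0.495  0.2053 0.0977]
punch_collar 0.83 [347. 185.] [0.4965 0.2008 0.0909]
punch_collar 0.7 [237. 245.] [ 0.6294 -0.008   0.059 ]
guide_hole 0.96 [149. 228.] [ 0.5706 -0.17    0.052 ]
guide 0.71 [149. 233.] [ 0.5882 -0.1666  0.0542]
holder_well 0.64 [344. 207.] [0.5255 0.194  0.0601]
holder_well 0.48 [254. 206.] [0.5049 0.0222 0.0505]
jar 0.64 [234. 249.] [ 0.6263 -0.0136  0.0471]
tape 0.89 [252. 207.] [0.5085 0.0179 0.0524]
side [ 0.4403 -0.5944  0.4491] [ 0.1656  0.8485 -0.5027]
punch_grip 0.56 [206. 147.] [0.4782 0.1905 0.1072]
punch_collar 0.65 [210. 151.] [0.4882 0.1911 0.0969]
guide_hole 0.76 [276. 287.] [ 0.548  -0.2114  0.0526]
guide_other_hole 0.94 [277. 290.] [ 0.549  -0.2168  0.0524]
guide 0.93 [277. 289.] [ 0.5483 -0.2162  0.0544]
holder_well 0.56 [211. 177.] [0.4839 0.1562 0.0468]
jar 0.78 [284. 218.] [ 0.6075 -0.0305  0.0462]
tape 0.59 [217. 222.] [ 0.4809 -0.0093  0.0383]
wrist [0.1063 0.6204 0.3745] [ 0.286  -0.0848 -0.9545]
holder_well 0.83 [ 94. 375.] [0.4526 0.2233 0.0116]
```

View pics/scene0.png

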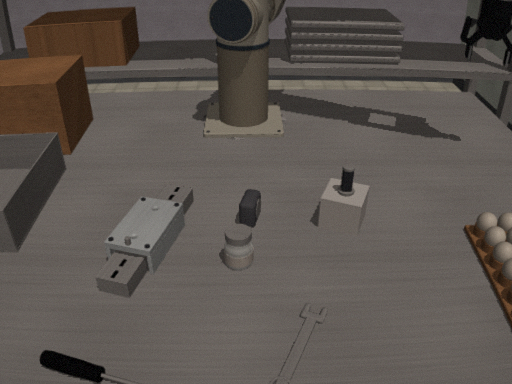

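View pics/side0.png

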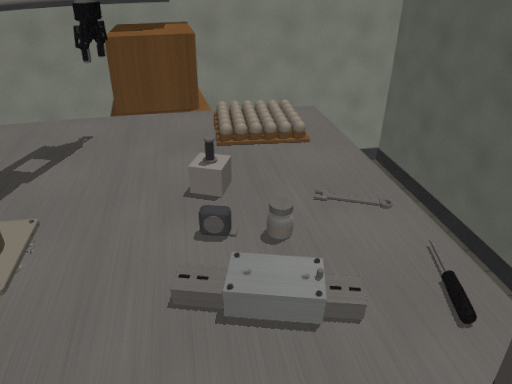

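View pics/wrist0.png

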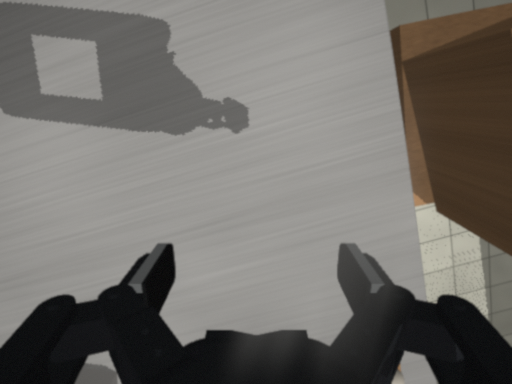

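The scene view shows the guide at about (150,230), with the stop pin at its near end (+x), px (127,240). The holder with the punch is at (345,195), the tape at (251,207) and the jar at (238,247). Next I'll bring the wrist camera over the holder.

```bash
python3 -m creep '[[[-1,-0.7,-0.1],[0,0,0],-1],[[-1,-0.7,-0.1],[0,0,0],-1],[[-1,-0.7,-0.1],[0,0,0],-1],[[-1,-0.7,-0.1],[0,0,0],-1]]'
python3 -m creep '[[[-1,-0.7,-0.2],[0,0,0],-1],[[-1,-0.7,-0.2],[0,0,0],-1],[[-1,-0.7,-0.2],[0,0,0],-1],[[-1,-0.7,-0.2],[0,0,0],-1]]'
python3 -m creep '[[[-1,-0.7,-0.2],[0,0,0],-1],[[-1,-0.7,-0.2],[0,0,0],-1],[[-1,-0.7,-0.2],[0,0,0],-1],[[-1,-0.7,-0.2],[0,0,0],-1]]'
python3 - <<'E'
from h import *
np.set_printoptions(precision=4,suppress=True)
s=state(); print(s['t'],s['eef_pos'],s['tcp_rot'])
c=grab('wrist'); save(c,'wrist1.png')
for o in ['punch_grip','punch_collar','holder_well']:
        for r in find_in('wrist',o)[:2]:
            u,v=r['location']; print(o,round(r['conf'],2),np.round([u,v]),pt(c,u,v))
E
```

```text
t: 1.68
eef_pos: [0.2578, 0.4986, 0.2417]
tcp_rot: [[-0.957, 0.29, 0.001], [0.29, 0.957, -0.002], [-0.001, -0.002, -1.0]]
contact_force: [-0.2, 0.0, -0.2]
finger_gap: 0.0852
t: 2.02
eef_pos: [0.3362, 0.3991, 0.2631]
tcp_rot: [[-0.956, 0.293, 0.003], [0.293, 0.956, -0.003], [-0.003, -0.002, -1.0]]
contact_force: [0.5, 0.4, -0.4]
finger_gap: 0.0852
t: 2.35
eef_pos: [0.4148, 0.2995, 0.285]
tcp_rot: [[-0.955, 0.296, 0.006], [0.296, 0.955, -0.003], [-0.006, -0.001, -1.0]]
contact_force: [0.3, 0.4, 0.2]
finger_gap: 0.0854
2.35 [0.4148 0.2995 0.285 ] [[-0.955   0.2965  0.0059]
 [ 0.2964  0.955  -0.0026]
 [-0.0064 -0.0007 -1.    ]]
punch_grip 0.63 [201. 245.] [0.4777 0.2104 0.122 ]
punch_collar 0.69 [ 16. 295.] [ 0.5046 -0.1347  0.0549]
punch_collar 0.65 [202. 243.] [0.4769 0.2108 0.1186]
holder_well 0.87 [210. 219.] [0.4669 0.2163 0.07  ]
```

View pics/wrist1.png

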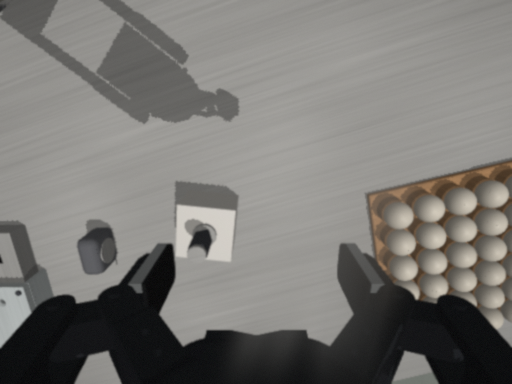

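Wrist view: white holder at (206,228), with the punch's cap near (199,248). I'll fit the holder and guide tops from the depth.

```bash
cat >> h.py <<'E'
def cloud(c):
    K=np.array(c['mtx']); H,W=c['depth'].shape; uv=np.mgrid[0:W,0:H].transpose(2,1,0).reshape(-1,2)[:, :].astype(float)
    u,v=np.meshgrid(np.arange(W),np.arange(H)); uv=np.stack([u,v],-1).reshape(-1,1,2).astype(float)
    D=np.array([c['k1'],0,0,0.])
    d=np.stack([(uv[:,0,0]-K[0,2])/K[0,0],(uv[:,0,1]-K[1,2])/K[1,1]],-1); s=d.copy()
    for _ in range(20): s=d/(1+c['k1']*(s**2).sum(1,keepdims=True))
    z=c['depth'].reshape(-1); P=np.stack([s[:,0]*z,-s[:,1]*z,-z],-1)
    return (P@c['T'][:3,:3].T+c['T'][:3,3]).reshape(H,W,3)
E
python3 - <<'E'
from h import *
np.set_printoptions(precision=4,suppress=True)
for n in ['scene','side','wrist']:
    c=grab(n); P=cloud(c).reshape(-1,3); ok=c['depth'].reshape(-1)>0
    for nm,ctr,z,r in [('holder',(.485,.2),.07,.07),('guide',(.56,-.19),.054,.12)]:
        m=ok&(abs(P[:,2]-z)<.006)&(np.hypot(P[:,0]-ctr[0],P[:,1]-ctr[1])<r)
        if m.sum()<30: print(n,nm,'few',m.sum()); continue
        Q=P[m]; print(n,nm,m.sum(),cv2.minAreaRect(Q[:,:2].astype(np.float32)*1000),np.median(Q[:,2]))
    m=ok&(P[:,2]>.085)&(P[:,2]<.14)&(np.hypot(P[:,0]-.485,P[:,1]-.2)<.04)
    if m.sum(): print(n,'punch',m.sum(),P[m].mean(0),P[m].min(0),P[m].max(0))
    I=c['image']; 
    if n!='wrist':
        g=proj(c,[.56,-.19,.054]).astype(int); h=proj(c,[.485,.2,.08]).astype(int)
        cr=[cv2.resize(I[max(0,p[1]-60):p[1]+60,max(0,p[0]-60):p[0]+60],(400,400),interpolation=cv2.INTER_CUBIC) for p in (g,h)]
        print(g,h); cv2.imwrite(f'pics/crop_{n}.png',cv2.cvtColor(np.hstack(cr),cv2.COLOR_RGB2BGR))
E
```

```text
scene holder 874 ((486.17626953125, 202.59295654296875), (79.76944732666016, 88.07486724853516), 66.03329467773438) 0.06968806809831518
scene guide 2490 ((553.2683715820312, -180.5337677001953), (93.53297424316406, 154.82815551757812), 73.03014373779297) 0.053712662188966975
scene punch 286 [0.4924 0.2001 0.111 ] [0.4751 0.1895 0.085 ] [0.4994 0.2123 0.1298]
[139 223] [344 186]
side holder 507 ((485.8809509277344, 200.345947265625), (85.99112701416016, 79.69441986083984), 67.25497436523438) 0.06876914071004553
side guide 4100 ((554.3693237304688, -183.21046447753906), (93.46046447753906, 150.08131408691406), 73.84660339355469) 0.05288573169439223
side punch 182 [0.4861 0.192  0.1099] [0.4752 0.1868 0.085 ] [0.4981 0.2086 0.1284]
[280 275] [209 156]
wrist holder 2300 ((486.2935485839844, 201.17147827148438), (79.25755310058594, 81.79792022705078), 66.41340637207031) 0.07073873120762464
wrist guide 1245 ((543.900390625, -161.48370361328125), (52.25728988647461, 132.9181671142578), 59.24879837036133) 0.054344924812189555
wrist punch 573 [0.4824 0.2049 0.1158] [0.4745 0.1911 0.085 ] [0.4964 0.2135 0.1301]
```

View pics/crop_scene.png

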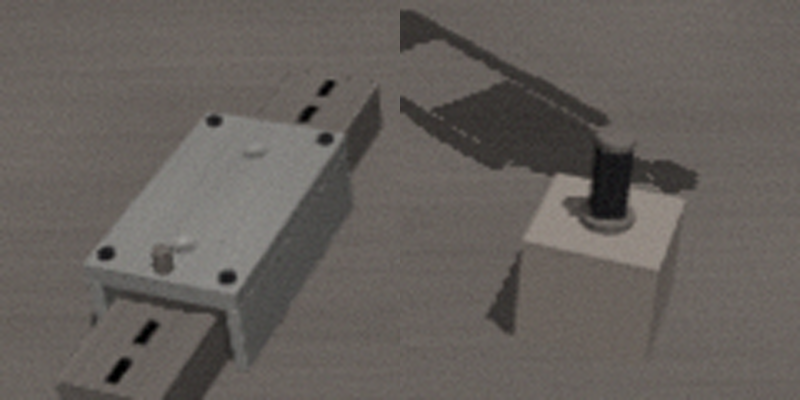

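View pics/crop_side.png

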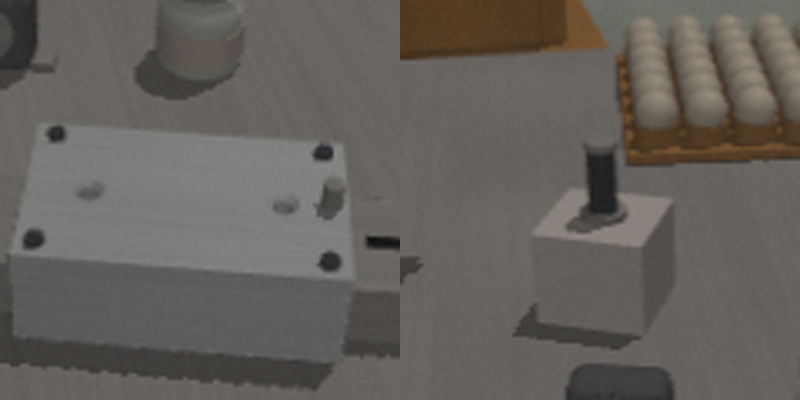

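Fits agree: the holder centre is (0.486,0.201), square at 66.5°. The guide centre is about (0.554,-0.182), its +x at -16.5°, and the pin is at the +x end. A closer look at the grip should give me its yaw.

```bash
python3 -m creep '[[[-0.57,-0.66,0.75],[0,0,0],-1],[[-0.57,-0.66,0.75],[0,0,0],-1],[[-0.57,-0.66,0.75],[0,0,0],-1],[[-0.57,-0.66,0.75],[0,0,0],-1]]'
python3 - <<'E'
from h import *
np.set_printoptions(precision=4,suppress=True)
s=state(); print(s['t'],s['eef_pos'],s['tcp_rot'])
c=grab('wrist'); save(c,'wrist2.png')
for o in ['punch_grip','punch_collar','holder_well']:
        for r in find_in('wrist',o)[:1]:
            u,v=r['location']; print(o,round(r['conf'],2),np.round([u,v]),pt(c,u,v))
P=cloud(c).reshape(-1,3); ok=c['depth'].reshape(-1)>0
m=ok&(abs(P[:,2]-.07)<.004)&(np.hypot(P[:,0]-.486,P[:,1]-.201)<.07)
print(cv2.minAreaRect(P[m][:,:2].astype(np.float32)*1000),np.median(P[m][:,2]))
for z0,z1 in [(.072,.08),(.08,.118),(.118,.125),(.125,.14)]:
    m=ok&(P[:,2]>z0)&(P[:,2]<z1)&(np.hypot(P[:,0]-.485,P[:,1]-.2)<.035); Q=P[m]
    if m.sum()>5: print(z0,m.sum(),Q.mean(0),cv2.minEnclosingCircle(Q[:,:2].astype(np.float32)*1000),cv2.minAreaRect(Q[:,:2].astype(np.float32)*1000))
g=proj(c,[.486,.201,.1]).astype(int); print(g)
x0=max(0,g[0]-50);y0=max(0,g[1]-50);print(x0,y0)
cv2.imwrite('pics/crop_w2.png',cv2.cvtColor(cv2.resize(c['image'][y0:y0+100,x0:x0+100],(600,600),interpolation=cv2.INTER_CUBIC),cv2.COLOR_RGB2BGR))
E
```

```text
t: 3.03
eef_pos: [0.4437, 0.2211, 0.2044]
tcp_rot: [[-0.957, 0.291, -0.004], [0.291, 0.957, -0.007], [0.002, -0.008, -1.0]]
contact_force: [-0.3, 0.0, -0.7]
finger_gap: 0.0854
3.0333 [0.4437 0.2211 0.2044] [[-0.9566  0.2913 -0.0043]
 [ 0.2913  0.9566 -0.0067]
 [ 0.0022 -0.0077 -1.    ]]
punch_grip 0.82 [248. 235.] [0.4761 0.2032 0.1155]
punch_collar 0.86 [251. 236.] [0.4758 0.2056 0.1189]
holder_well 0.71 [253. 208.] [0.4677 0.2099 0.0705]
((486.1611328125, 200.91986083984375), (80.1220703125, 80.99835968017578), 66.68528747558594) 0.07073002097767112
0.072 375 [0.4794 0.2042 0.0759] ((486.2728576660156, 200.6990203857422), 33.25175857543945) ((484.6045227050781, 201.66156005859375), (63.832637786865234, 54.99869918823242), 68.14691162109375)
0.08 374 [0.4775 0.2036 0.1   ] ((484.5399475097656, 201.5067138671875), 12.669960021972656) ((480.2158508300781, 205.6516876220703), (25.330900192260742, 12.648306846618652), 46.21128845214844)
0.118 78 [0.477  0.2035 0.1217] ((482.0081481933594, 202.40248107910156), 11.542201042175293) ((478.72198486328125, 203.5435791015625), (23.02395248413086, 8.656463623046875), 70.83186340332031)
0.125 526 [0.4848 0.2014 0.1285] ((485.6688232421875, 201.22384643554688), 11.983946800231934) ((485.4252624511719, 201.12802124023438), (23.169780731201172, 22.804611206054688), 45.41194534301758)
[249 237]
199 187
```

View pics/crop_w2.png

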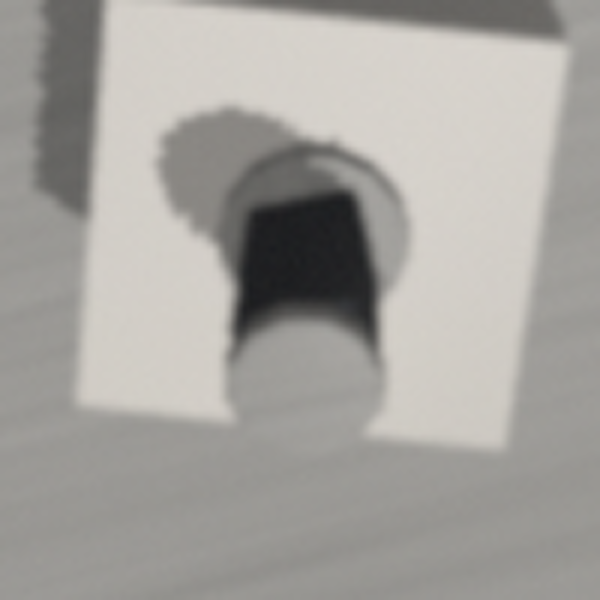

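The grip's bottom front edge runs from crop (250,213) to (352,190). I'll compute its yaw from that edge and from a plane fit of the near face.

```bash
python3 - <<'E'
from h import *
np.set_printoptions(precision=4,suppress=True)
c=grab('wrist')
f=lambda a,b:(199+(a+.5)/6-.5,187+(b+.5)/6-.5)
a=atz(c,*f(250,213),.076);b=atz(c,*f(352,190),.076)
print(a,b,np.linalg.norm(b-a),np.degrees(np.arctan2(*(b-a)[[1,0]])))
P=cloud(c).reshape(-1,3); ok=c['depth'].reshape(-1)>0
m=ok&(P[:,2]>.082)&(P[:,2]<.115)&(np.hypot(P[:,0]-.485,P[:,1]-.2)<.035); Q=P[m][:,:2]
for it in range(5):
    q=Q-Q.mean(0); w=np.linalg.svd(q,full_matrices=False)[2]; r=q@w[1]; Q=Q[abs(r)<max(.0015,2.*r.std())]
print(len(Q),r.std(),np.degrees(np.arctan2(w[0,1],w[0,0])),Q.mean(0),w[1])
n=w[1]*np.sign(w[1]@(np.array([.486,.201])-Q.mean(0))); print('face->axis',n@(np.array([.486,.201])-Q.mean(0)))
s=state();R=np.array(s['tcp_rot']);print(np.degrees(np.arctan2(R[1,1],R[0,1])))
E
```

```text
[0.4824 0.1966 0.076 ] [0.4834 0.2152 0.076 ] 0.01864898739672537 86.80879151753537
254 0.00037891173449771173 -95.3145949777675 [0.4761 0.2024] [ 0.9957 -0.0926]
face->axis 0.009951179483036112
73.16391136229691
```

```bash
python3 - <<'E'
from h import *
np.set_printoptions(precision=4,suppress=True)
c=grab('wrist');C=cloud(c);print(c['mtx'],c['k1'],c['T'][:3,3])
for v in range(208,262,3): print(v,C[v,249], c['image'][v,249], atz(c,249,v,.076))
E
```

```text
[[280.7709   0.     255.9393]
 [  0.     280.7709 193.1694]
 [  0.       0.       1.    ]] -0.025982248486715095 [0.3727 0.2475 0.3522]
208 [0.4715 0.2099 0.0719] [124 123 119] [0.4701 0.2105 0.076 ]
211 [0.4729 0.2096 0.077 ] [154 152 149] [0.4733 0.2095 0.076 ]
214 [0.4764 0.2085 0.0762] [96 96 94] [0.4765 0.2085 0.076 ]
217 [0.4762 0.2088 0.0853] [32 33 35] [0.4798 0.2074 0.076 ]
220 [0.4765 0.2089 0.0925] [30 31 34] [0.4831 0.2064 0.076 ]
223 [0.4769 0.2089 0.0991] [31 33 35] [0.4864 0.2054 0.076 ]
226 [0.4764 0.2093 0.1075] [31 32 34] [0.4897 0.2043 0.076 ]
229 [0.4767 0.2093 0.1137] [31 33 34] [0.4931 0.2033 0.076 ]
232 [0.4766 0.2095 0.1203] [39 40 41] [0.4965 0.2022 0.076 ]
235 [0.4776 0.2093 0.1243] [76 76 75] [0.4999 0.2012 0.076 ]
238 [0.4786 0.2091 0.1283] [154 153 149] [0.5033 0.2001 0.076 ]
241 [0.4806 0.2085 0.13  ] [165 163 160] [0.5068 0.199  0.076 ]
244 [0.4843 0.2073 0.1282] [163 161 158] [0.5103 0.1979 0.076 ]
247 [0.4872 0.2064 0.1281] [158 157 153] [0.5138 0.1968 0.076 ]
250 [0.4899 0.2056 0.1284] [160 158 155] [0.5173 0.1957 0.076 ]
253 [0.4929 0.2046 0.1282] [159 158 155] [0.5209 0.1946 0.076 ]
256 [0.4957 0.2038 0.1285] [159 157 153] [0.5245 0.1935 0.076 ]
259 [0.5702 0.1774 0.0012] [154 152 148] [0.5281 0.1924 0.076 ]
```

The near face is at 84.7° (plane fit σ 0.4 mm, and 9.95 mm from the axis as it should be), so tool y goes to 84.7°. A helper will work out the shift and turn to each target.

```bash
cat >> h.py <<'E'
from scipy.spatial.transform import Rotation as Ro
def goto(p,ydeg):
    s=state(); R=np.array(s['tcp_rot']); a=np.radians(ydeg); y=np.array([np.cos(a),np.sin(a),0]); z=np.array([0,0,-1.]); x=np.cross(y,z)
    Rt=np.stack([x,y,z],1); d=R.T@(np.array(p)-s['eef_pos']); w=Ro.from_matrix(R.T@Rt).as_rotvec()
    print('t',round(s['t'],2),'shift',np.round(d/.1,4).tolist(),'turn',np.round(np.degrees(w)/60,4).tolist(),'F',np.round(s['contact_force'],2),'M',np.round(s['torque'],2),'gap',s['finger_gap'])
E
python3 -c "
from h import *
goto([.486,.201,.15],84.7)"
```

```text
t 3.33 shift [-0.4505, -0.1174, 0.5964] turn [-0.001, 0.0039, -0.1921] F [ 0.3   1.72 -0.37] M [-0.04  0.01  0.02] gap 0.08517520739773275
```

```bash
python3 -m creep '[[[-0.45,-0.117,0.3],[0,0,-0.1],-1],[[-0.45,-0.117,0.55],[0,0.004,-0.192],-1],[[-0.45,-0.117,0.596],[0,0.004,-0.192],-1],[[-0.45,-0.117,0.596],[0,0.004,-0.192],-1]]' 80
python3 -c "
from h import *
goto([.486,.201,.078],84.7)
c=grab('wrist');save(c,'wrist3.png')"
```

```text
t: 3.67
eef_pos: [0.4849, 0.2011, 0.1488]
tcp_rot: [[-0.996, 0.094, -0.004], [0.094, 0.996, -0.002], [0.003, -0.002, -1.0]]
contact_force: [0.3, -0.1, -0.6]
finger_gap: 0.0849
t 3.67 shift [-0.0136, 0.0015, 0.7081] turn [-0.0023, -0.0032, -0.0019] F [ 0.33 -0.1  -0.61] M [0.   0.03 0.  ] gap 0.08489275973301698
```

View pics/wrist3.png

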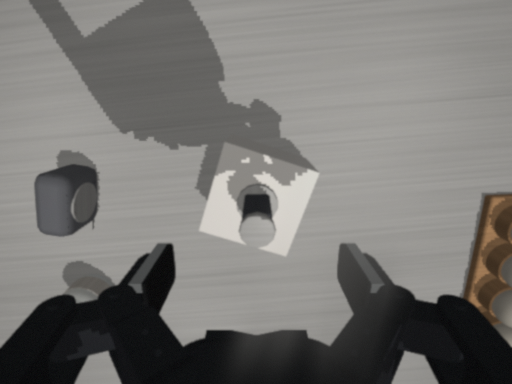

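The punch at (257,215) sits midway between the fingers and its grip edge is level in the image, so the yaw is right. Going down, then closing.

```bash
python3 -m creep '[[[-0.013,0.001,0.3],[0,0,0],-1],[[-0.013,0.001,0.55],[0,-0.003,0],-1],[[-0.013,0.001,0.708],[0,-0.003,0],-1],[[-0.013,0.001,0.708],[0,-0.003,0],-1],[[-0.013,0.001,0.708],[0,-0.003,0],-1]]'
python3 -c "
from h import *
goto([.486,.201,.078],84.7)"
```

```text
t: 4.13
eef_pos: [0.4864, 0.2023, 0.0804]
tcp_rot: [[-0.996, 0.094, 0.002], [0.094, 0.996, -0.001], [-0.002, -0.001, -1.0]]
contact_force: [0.6, 0.5, 0.5]
finger_gap: 0.0854
t 4.13 shift [0.0031, -0.013, 0.0237] turn [-0.0011, 0.0019, -0.0019] F [0.62 0.46 0.49] M [-0.05  0.   -0.02] gap 0.08542607527739421
```

```bash
python3 -m creep '[[[0,-0.01,0.02],[0,0,0],-0.2],[[0,-0.01,0.02],[0,0,0],0.4],[[0,-0.01,0.02],[0,0,0],1],[[0,-0.01,0.02],[0,0,0],1],[[0,-0.01,0.02],[0,0,0],1],[[0,-0.01,0.02],[0,0,0],1],[[0,-0.01,0.02],[0,0,0],1],[[0,-0.01,0.02],[0,0,0],1]]' 80
python3 -c "
from h import *
goto([.486,.201,.148],84.7)
c=grab('wrist');save(c,'wrist4.png')"
```

```text
t: 4.8
eef_pos: [0.4867, 0.2014, 0.079]
tcp_rot: [[-0.996, 0.095, 0.003], [0.095, 0.996, -0.001], [-0.003, -0.001, -1.0]]
contact_force: [-1.7, 0.3, 5.8]
finger_gap: 0.0192
t 4.8 shift [0.0048, -0.0053, -0.6897] turn [-0.0007, 0.0026, -0.0021] F [-1.69  0.25  5.82] M [ 0.03  0.17 -0.02] gap 0.019178699223925056
```

View pics/wrist4.png

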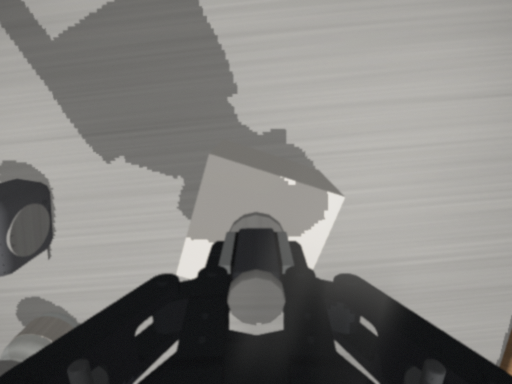

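Gripped: gap 19.2 mm, fingertips lightly on the collar. The tip is about 69 mm below the TCP, and the seated pose is TCP (0.4867,0.2014,0.079). Lifting straight up.

```bash
python3 -m creep '[[[0,0,-0.1],[0,0,0],1],[[0,0,-0.3],[0,0,0],1],[[0,0,-0.55],[0,0,0],1],[[0,0,-0.8],[0,0,0],1],[[0,0,-1],[0,0,0],1],[[0,0,-1],[0,0,0],1]]' 80
python3 -c "
from h import *
goto([.597,-.195,.178],84.7)
c=grab('side');save(c,'side1.png')"
```

```text
t: 5.35
eef_pos: [0.4887, 0.2023, 0.1834]
tcp_rot: [[-0.995, 0.095, 0.009], [0.095, 0.995, 0.002], [-0.009, 0.002, -1.0]]
contact_force: [0.6, 0.6, -1.9]
finger_gap: 0.0192
t 5.35 shift [-1.4543, -3.8529, 0.0574] turn [0.0023, 0.0085, -0.0023] F [ 0.58  0.58 -1.91] M [ 0.03 -0.04 -0.  ] gap 0.01915379640752359
```

View pics/side1.png

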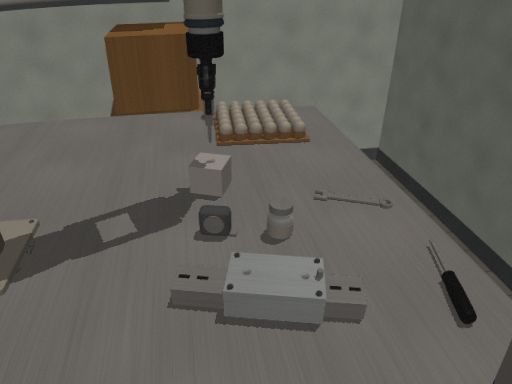

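The punch hangs straight in the gripper, and the empty well shows at (210,160). Carrying it toward the guide.

```bash
python3 -m creep '[[[-0.3,-0.96,0],[0,0.008,0],1],[[-0.3,-0.96,0],[0,0.008,0],1],[[-0.3,-0.96,0],[0,0.008,0],1],[[-0.3,-0.96,0],[0,0.008,0],1]]'
python3 -m creep '[[[-0.3,-0.96,0],[0,0,0],1],[[-0.3,-0.96,0],[0,0,0],1],[[-0.3,-0.96,0],[0,0,0],1],[[-0.3,-0.96,0],[0,0,0],1]]'
python3 -m creep '[[[-0.3,-0.96,0],[0,0,0],1],[[-0.3,-0.96,0],[0,0,0],1],[[-0.3,-0.96,0],[0,0,0],1],[[-0.3,-0.96,0],[0,0,0],1],[[-0.3,-0.96,0],[0,0,0],1]]'
python3 - <<'E'
from h import *
np.set_printoptions(precision=4,suppress=True)
goto([.597,-.195,.178],84.7)
for n in ['wrist','scene','side']:
    c=grab(n); save(c,n+'5.png')
    for o in ['guide_hole','guide_other_hole','punch_nose']:
        for r in find_in(n,o)[:2]:
            u,v=r['location']; print(n,o,round(r['conf'],2),np.round([u,v],1),atz(c,u,v,.054))
    P=cloud(c).reshape(-1,3); ok=c['depth'].reshape(-1)>0
    m=ok&(abs(P[:,2]-.054)<.004)&(np.hypot(P[:,0]-.554,P[:,1]+.182)<.12); print(cv2.minAreaRect(P[m][:,:2].astype(np.float32)*1000),np.median(P[m][:,2]))
E
```

```text
t: 5.73
eef_pos: [0.5081, 0.1003, 0.1802]
tcp_rot: [[-0.995, 0.098, -0.004], [0.098, 0.995, 0.0], [0.004, -0.0, -1.0]]
contact_force: [0.7, -0.0, -2.0]
finger_gap: 0.0194
t: 6.07
eef_pos: [0.5284, -0.0011, 0.1788]
tcp_rot: [[-0.995, 0.101, -0.005], [0.101, 0.995, -0.0], [0.005, -0.001, -1.0]]
contact_force: [0.2, -0.8, -2.9]
finger_gap: 0.0196
t: 6.48
eef_pos: [0.5479, -0.0997, 0.1775]
tcp_rot: [[-0.995, 0.103, -0.007], [0.103, 0.995, 0.0], [0.007, -0.0, -1.0]]
contact_force: [0.4, -0.3, -1.6]
finger_gap: 0.0189
t 6.48 shift [-0.5864, -0.8973, -0.0086] turn [-0.0002, -0.007, -0.0101] F [ 0.4  -0.25 -1.61] M [ 0.02  0.02 -0.02] gap 0.018935656754368604
wrist guide_hole 0.8 [172.7 192.4] [ 0.5449 -0.1828  0.054 ]
wrist guide_hole 0.7 [257.8 204.5] [ 0.5664 -0.0998  0.054 ]
wrist guide_other_hole 0.86 [174.8 189.1] [ 0.5418 -0.1801  0.054 ]
wrist punch_nose 0.53 [256.8 209.5] [ 0.5716 -0.1013  0.054 ]
wrist punch_nose 0.44 [255.2 206. ] [ 0.5677 -0.1026  0.054 ]
((553.9361572265625, -181.78765869140625), (90.22766876220703, 150.50099182128906), 73.71073150634766) 0.054663488950348116
scene guide_hole 0.79 [150.5 228. ] [ 0.5742 -0.1666  0.054 ]
scene guide_other_hole 0.94 [147.3 226.6] [ 0.5699 -0.1732  0.054 ]
scene punch_nose 0.56 [188.3 181.5] [ 0.4171 -0.1127  0.054 ]
((554.36279296875, -180.19439697265625), (93.4896469116211, 154.0694122314453), 73.7052993774414) 0.053653374226781736
side guide_hole 0.65 [273.6 287.8] [ 0.5443 -0.2134  0.054 ]
side guide_other_hole 0.78 [272.5 288.7] [ 0.5423 -0.2149  0.054 ]
((554.39404296875, -183.36398315429688), (92.87504577636719, 150.07875061035156), 73.54478454589844) 0.05290569267503281
```

View pics/wrist5.png

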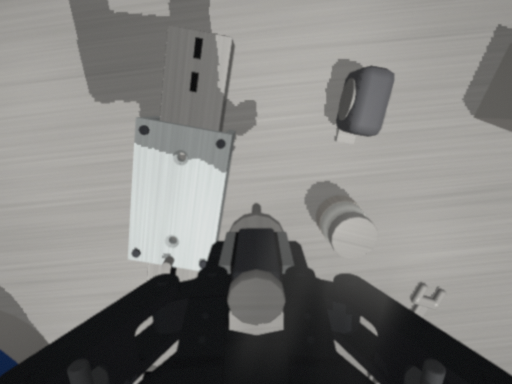

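The wrist view shows the wanted hole at about (173,241), with the pin beside it at (168,260); the other hole is at (181,157). The nose tip is at (256,207). I'll refine these.

```bash
python3 - <<'E'
from h import *
np.set_printoptions(precision=4,suppress=True)
s=state();c=grab('wrist');I=c['image']
def crop(x0,y0,w,f): return cv2.resize(I[y0:y0+w,x0:x0+w],(f,f),interpolation=cv2.INTER_CUBIC)
A=np.hstack([crop(150,220,50,400),crop(232,180,50,400)])
cv2.imwrite('pics/crop5.png',cv2.cvtColor(A,cv2.COLOR_RGB2BGR))
d=np.array([.96,-.281,0]);C=np.array([.554,-.1818,.054])
print('pred wanted',C+.045*d,proj(c,C+.045*d),'other',proj(c,C-.045*d))
print('pred tip',proj(c,np.array(s['eef_pos'])+np.array(s['tcp_rot'])@[0,0,.069]))
for uv in [(173,241),(181,157)]: print(atz(c,*uv,.054))
E
```

```text
pred wanted [ 0.5972 -0.1944  0.054 ] [171.2667 239.087 ] other [180.0785 155.6857]
pred tip [256.0073 204.7063]
[ 0.5996 -0.193   0.054 ]
[ 0.5121 -0.1685  0.054 ]
```

View pics/crop5.png

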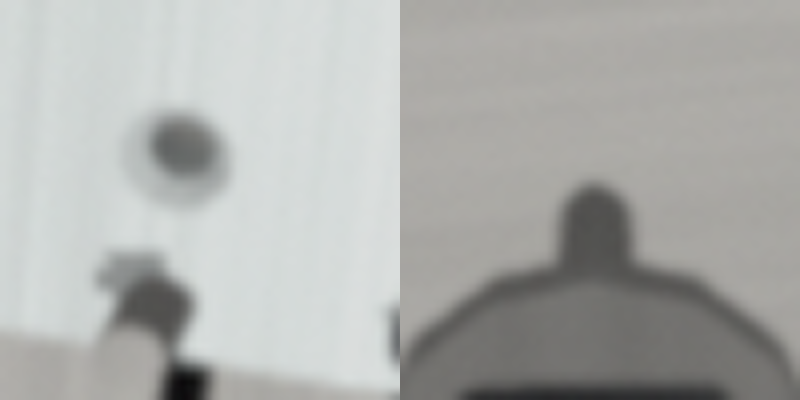

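The countersink's centre is at px (172.1,239.7), within 1 px of the plane-fit prediction, and the tip also projects where predicted. I'll move over the hole at about (0.598,-0.194).

```bash
python3 -c "
from h import *
goto([.598,-.194,.165],84.7)
c=grab('wrist');print(atz(c,172.1,239.7,.054))"
```

```text
t 7.13 shift [-0.5869, -0.8899, 0.1365] turn [-0.0009, -0.0047, -0.0081] F [-0.17  0.11 -2.15] M [ 0.03 -0.   -0.04] gap 0.019338022119369365
[ 0.59796792 -0.19379414  0.054     ]
```

```bash
python3 -m creep '[[[-0.2,-0.3,0],[0,0,0],1],[[-0.4,-0.6,0],[0,-0.005,-0.008],1],[[-0.587,-0.89,0.13],[0,-0.005,-0.008],1],[[-0.587,-0.89,0.13],[0,-0.005,-0.008],1],[[-0.587,-0.89,0.13],[0,-0.005,-0.008],1],[[-0.587,-0.89,0.13],[0,-0.005,-0.008],1]]'
python3 - <<'E'
from h import *
np.set_printoptions(precision=4,suppress=True)
goto([.598,-.194,.133],84.7)
s=state();c=grab('wrist');I=c['image'];save(c,'wrist6.png')
print('pred hole',proj(c,[.598,-.194,.054]),'tip',proj(c,np.array(s['eef_pos'])+np.array(s['tcp_rot'])@[0,0,.069]))
cv2.imwrite('pics/crop6.png',cv2.cvtColor(cv2.resize(I[160:260,206:306],(600,600),interpolation=cv2.INTER_CUBIC),cv2.COLOR_RGB2BGR))
c=grab('side');I=c['image'];p=proj(c,[.598,-.194,.1]).astype(int)
cv2.imwrite('pics/crop6s.png',cv2.cvtColor(cv2.resize(I[p[1]-50:p[1]+50,p[0]-50:p[0]+50],(600,600),interpolation=cv2.INTER_CUBIC),cv2.COLOR_RGB2BGR))
E
```

```text
t: 7.68
eef_pos: [0.5974, -0.1941, 0.1651]
tcp_rot: [[-0.996, 0.093, -0.001], [0.093, 0.996, -0.0], [0.001, -0.0, -1.0]]
contact_force: [-0.3, -0.5, -1.1]
finger_gap: 0.0194
t 7.68 shift [-0.0067, 0.0012, 0.3208] turn [-0.0004, -0.001, -0.001] F [-0.29 -0.48 -1.12] M [ 0.01  0.   -0.  ] gap 0.0193685942606022
pred hole [256.1296 190.4329] tip [256.0094 204.7036]
```

View pics/crop6.png

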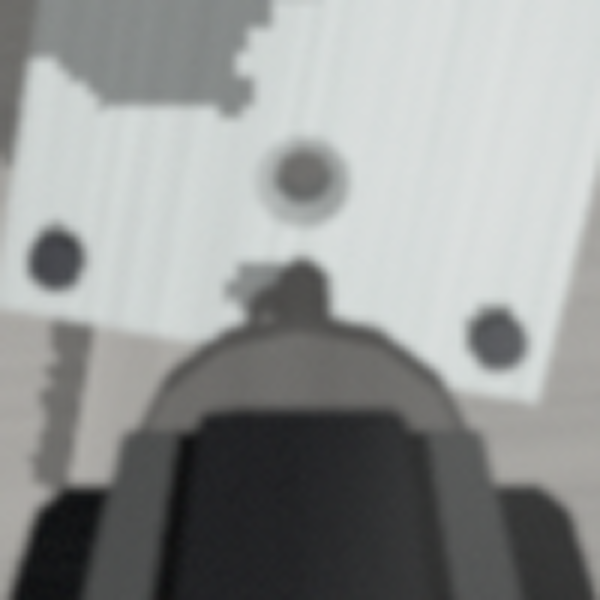

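View pics/crop6s.png

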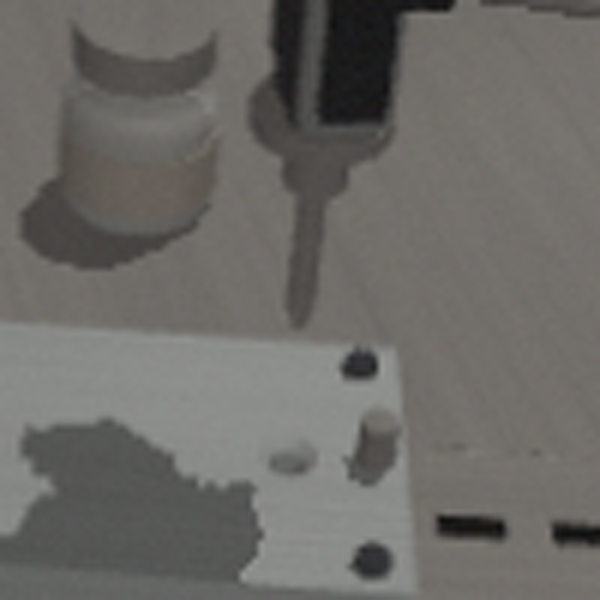

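The nose and hole line up to under 1 px laterally, and the hole is at (256.4,189.9) against (256.1,190.4) predicted. Lowering to just above the mouth.

```bash
python3 -m creep '[[[-0.006,0.001,0.15],[0,0,0],1],[[-0.006,0.001,0.31],[0,0,0],1],[[-0.006,0.001,0.31],[0,0,0],1],[[-0.006,0.001,0.31],[0,0,0],1]]'
python3 - <<'E'
from h import *
np.set_printoptions(precision=4,suppress=True)
goto([.598,-.194,.11],84.7)
s=state();c=grab('wrist');I=c['image'];
print('pred hole',proj(c,[.598,-.194,.054]),'tip',proj(c,np.array(s['eef_pos'])+np.array(s['tcp_rot'])@[0,0,.069]))
a=cv2.resize(I[160:240,216:296],(400,400),interpolation=cv2.INTER_CUBIC)
c=grab('side');I=c['image'];p=proj(c,[.598,-.194,.06]).astype(int)
b=cv2.resize(I[p[1]-30:p[1]+30,p[0]-30:p[0]+30],(400,400),interpolation=cv2.INTER_CUBIC)
cv2.imwrite('pics/crop7.png',cv2.cvtColor(np.hstack([a,b]),cv2.COLOR_RGB2BGR))
E
```

```text
t: 8.12
eef_pos: [0.5974, -0.1923, 0.1345]
tcp_rot: [[-0.996, 0.091, -0.002], [0.091, 0.996, -0.0], [0.002, -0.0, -1.0]]
contact_force: [0.2, -1.2, -1.0]
finger_gap: 0.019
t 8.12 shift [-0.0077, -0.0167, 0.245] turn [-0.0002, -0.0018, 0.0013] F [ 0.24 -1.16 -1.03] M [-0.02 -0.    0.03] gap 0.019014171511169572
pred hole [254.0284 201.0681] tip [256.0096 204.7041]
```

View pics/crop7.png

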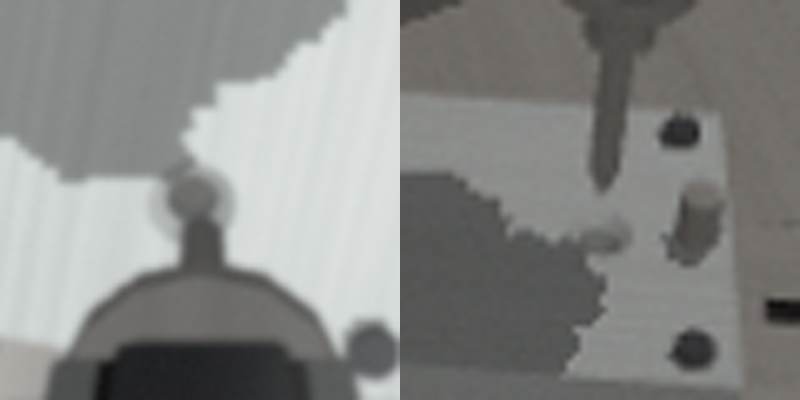

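The view agrees with the kinematics: the TCP has drifted 1.7 mm in y. I'll correct that first, still above the mouth.

```bash
python3 -m creep '[[[-0.006,-0.017,0.02],[0,0,0],1],[[-0.006,-0.017,0.02],[0,0,0],1],[[-0.006,-0.017,0.02],[0,0,0],1]]'
python3 -c "
from h import *
goto([.598,-.194,.11],84.7)"
```

```text
t: 8.47
eef_pos: [0.5994, -0.1949, 0.1344]
tcp_rot: [[-0.996, 0.091, 0.002], [0.091, 0.996, -0.001], [-0.002, -0.001, -1.0]]
contact_force: [0.1, 0.1, -2.1]
finger_gap: 0.019
t 8.47 shift [0.0152, 0.0077, 0.2437] turn [-0.0011, 0.0019, 0.0009] F [ 0.08  0.08 -2.05] M [0.04 0.   0.07] gap 0.01903181422605202
```

```bash
python3 -m creep '[[[0.012,0.007,0.03],[0,0,0],1],[[0.012,0.007,0.05],[0,0,0],1],[[0.012,0.007,0.08],[0,0,0],1],[[0.012,0.007,0.08],[0,0,0],1]]'
python3 - <<'E'
from h import *
np.set_printoptions(precision=4,suppress=True)
goto([.598,-.194,.11],84.7)
s=state();c=grab('wrist');I=c['image'];
print('pred hole',proj(c,[.598,-.194,.054]),'tip',proj(c,np.array(s['eef_pos'])+np.array(s['tcp_rot'])@[0,0,.069]))
a=cv2.resize(I[160:240,216:296],(400,400),interpolation=cv2.INTER_CUBIC)
c=grab('side');I=c['image'];p=proj(c,[.598,-.194,.06]).astype(int)
b=cv2.resize(I[p[1]-30:p[1]+30,p[0]-30:p[0]+30],(400,400),interpolation=cv2.INTER_CUBIC)
cv2.imwrite('pics/crop8.png',cv2.cvtColor(np.hstack([a,b]),cv2.COLOR_RGB2BGR))
E
```

```text
t: 8.8
eef_pos: [0.5978, -0.1939, 0.1256]
tcp_rot: [[-0.996, 0.092, 0.001], [0.092, 0.996, -0.001], [-0.001, -0.001, -1.0]]
contact_force: [-0.5, -0.4, -2.2]
finger_gap: 0.0197
t 8.8 shift [-0.0018, -0.0003, 0.156] turn [-0.0008, 0.0008, 0.0008] F [-0.53 -0.38 -2.2 ] M [-0.01  0.01  0.05] gap 0.019654246976271175
pred hole [256.0319 203.7725] tip [256.0107 204.7024]
```

View pics/crop8.png

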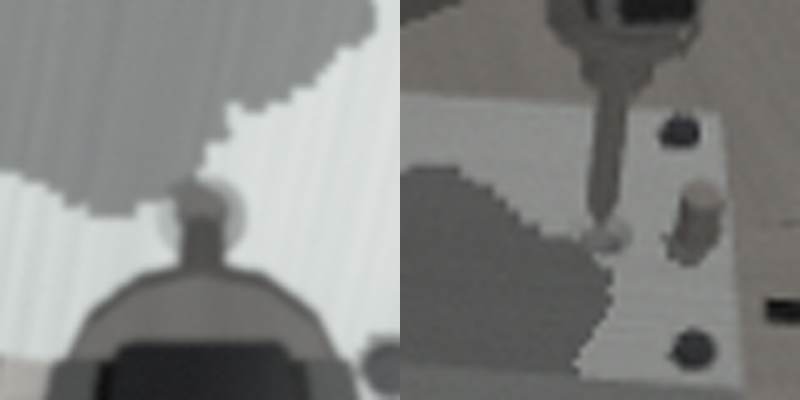

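The tip is centred at the mouth. Entering the hole 12 mm: the steel can be no higher than TCP z ≈ 0.110.

```bash
python3 -m creep '[[[0,0,0.03],[0,0,0],1],[[0,0,0.06],[0,0,0],1],[[0,0,0.09],[0,0,0],1],[[0,0,0.115],[0,0,0],1],[[0,0,0.115],[0,0,0],1]]' 110
python3 -c "
from h import *
goto([.598,-.194,.11],84.7)"
```

```text
t: 9.32
eef_pos: [0.5977, -0.1939, 0.1137]
tcp_rot: [[-0.996, 0.091, 0.0], [0.091, 0.996, -0.001], [-0.0, -0.001, -1.0]]
contact_force: [-0.0, 0.9, -2.4]
finger_gap: 0.019
t 9.32 shift [-0.0033, -0.0006, 0.0373] turn [-0.0007, 0.0002, 0.0009] F [-0.03  0.94 -2.36] M [ 0.01  0.   -0.01] gap 0.018976395218430028
```

It's in the hole with no contact (baseline Fz about -2 N). Feeling downward 2 mm per call.

```bash
python3 -m creep '[[[0,0,0.01],[0,0,0],1],[[0,0,0.02],[0,0,0],1]]'|grep -v rot
python3 -m creep '[[[0,0,0.01],[0,0,0],1],[[0,0,0.02],[0,0,0],1]]'|grep -v rot
```

```text
t: 9.48
eef_pos: [0.5977, -0.1939, 0.1116]
contact_force: [-0.0, -0.6, -2.5]
finger_gap: 0.0188
t: 9.65
eef_pos: [0.5977, -0.1939, 0.1095]
contact_force: [0.2, -0.8, -2.3]
finger_gap: 0.0189
```

```bash
python3 -m creep '[[[0,0,0.01],[0,0,0],1],[[0,0,0.02],[0,0,0],1]]'|grep -v rot
```

```text
t: 9.82
eef_pos: [0.5977, -0.1939, 0.1075]
contact_force: [0.4, 0.0, -2.1]
finger_gap: 0.0192
```

```bash
python3 -m creep '[[[0,0,0.01],[0,0,0],1],[[0,0,0.02],[0,0,0],1]]'|grep -v rot
```

```text
t: 9.98
eef_pos: [0.5977, -0.194, 0.1054]
contact_force: [0.5, -0.3, -1.4]
finger_gap: 0.0189
```

```bash
python3 -m creep '[[[0,0,0.01],[0,0,0],1],[[0,0,0.01],[0,0,0],1]]'|grep -v rot
```

```text
t: 10.15
eef_pos: [0.5976, -0.1939, 0.1042]
contact_force: [0.7, -0.8, -2.3]
finger_gap: 0.0189
```

```bash
python3 -m creep '[[[0,0,0.01],[0,0,0],1],[[0,0,0.02],[0,0,0],1]]'|grep -v rot
```

```text
t: 10.32
eef_pos: [0.5976, -0.1939, 0.1021]
contact_force: [-0.1, 0.2, -1.3]
finger_gap: 0.0192
```

```bash
python3 -m creep '[[[0,0,0.01],[0,0,0],1],[[0,0,0.015],[0,0,0],1]]'|grep -v rot
```

```text
t: 10.48
eef_pos: [0.5978, -0.1939, 0.1008]
contact_force: [-1.0, 0.9, 2.3]
finger_gap: 0.0192
```

Contact at about TCP z 0.1018; the push is around 4.3 N. Now small steps.

```bash
python3 -m creep '[[[0,0,0.006],[0,0,0],1],[[0,0,0.006],[0,0,0],1]]'|grep -v rot
```

```text
t: 10.65
eef_pos: [0.5979, -0.194, 0.1006]
contact_force: [-1.3, -0.1, 3.2]
finger_gap: 0.0191
```

```bash
python3 -m creep '[[[0,0,0.009],[0,0,0],1],[[0,0,0.009],[0,0,0],1]]'|grep -v rot
```

```text
t: 10.82
eef_pos: [0.598, -0.194, 0.0999]
contact_force: [-1.0, 0.4, 4.5]
finger_gap: 0.0187
```

```bash
python3 -m creep '[[[0,0,0.012],[0,0,0],1],[[0,0,0.012],[0,0,0],1]]'|grep -v rot
```

```text
t: 10.98
eef_pos: [0.598, -0.194, 0.0991]
contact_force: [-2.2, 0.3, 6.7]
finger_gap: 0.0194
```

```bash
python3 -m creep '[[[0,0,0.009],[0,0,0],1]]'|grep -v rot
```

```text
t: 11.07
eef_pos: [0.5981, -0.194, 0.0988]
contact_force: [-2.3, 0.7, 8.3]
finger_gap: 0.0191
```

```bash
python3 -c "
from cell import *
s=state();print(s.keys(),s['contact_force'])"
```

```text
dict_keys(['t', 'joints', 'dq', 'effort', 'eef_pos', 'tcp_rot', 'contact_force', 'torque', 'finger_gap']) [-2.29689909  0.68173495  8.33813136]
```

```bash
python3 -m creep '[[[0,0,0.009],[0,0,0],1]]'|grep -v rot
```

```text
t: 11.15
eef_pos: [0.5981, -0.194, 0.0985]
contact_force: [-3.3, 1.2, 8.2]
finger_gap: 0.0194
```

```bash
python3 -m creep '[[[0,0,0.01],[0,0,0],1]]'|grep -v rot
```

```text
t: 11.23
eef_pos: [0.5982, -0.1941, 0.0983]
contact_force: [-3.2, 2.0, 9.4]
finger_gap: 0.0189
```

```bash
python3 -m creep '[[[0.002,0,0.01],[0,0,0],1]]'|grep -v rot
```

```text
t: 11.32
eef_pos: [0.5983, -0.1942, 0.0978]
contact_force: [1.9, -0.8, 3.4]
finger_gap: 0.0186
```

The force dropped from 11.4 to 5.4 N of push: it tripped. Backing off at once.

```bash
python3 -m creep '[[[0,0,-0.05],[0,0,0],1],[[0,0,-0.1],[0,0,0],1],[[0,0,-0.2],[0,0,0],1],[[0,0,-0.4],[0,0,0],1],[[0,0,-0.6],[0,0,0],1],[[0,0,-0.85],[0,0,0],1],[[0,0,-0.85],[0,0,0],1],[[0,0,-0.85],[0,0,0],1]]' 80
python3 - <<'E'
from h import *
goto([.4867,.2014,.18],84.6)
c=grab('side');save(c,'side9.png');c=grab('wrist');save(c,'wrist9.png')
E
```

```text
t: 11.98
eef_pos: [0.5991, -0.1943, 0.1846]
tcp_rot: [[-0.996, 0.091, 0.005], [0.091, 0.996, -0.003], [-0.006, -0.002, -1.0]]
contact_force: [0.5, 0.5, -2.5]
finger_gap: 0.0188
t 11.98 shift [1.4808, 3.8383, 0.0296] turn [-0.002, 0.0054, 0.0026] F [ 0.52  0.52 -2.5 ] M [0.02 0.01 0.02] gap 0.018826416484207374
```

View pics/wrist9.png

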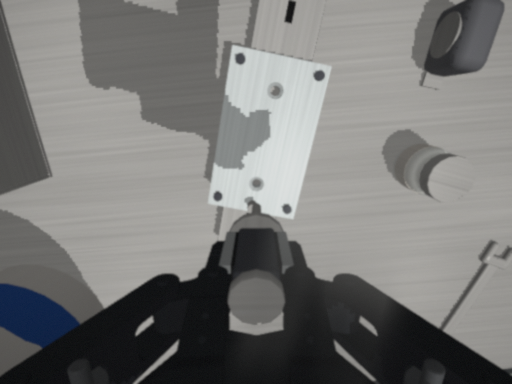

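View pics/side9.png

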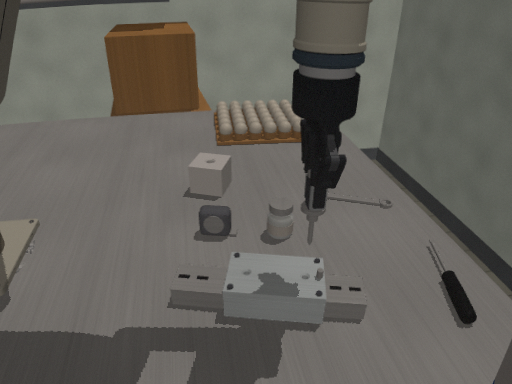

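The punch is clear of the guide and still straight in the grip; the nose is at (256,207) in the wrist view as before. Returning to the holder.

```bash
python3 -m creep '[[[0.37,0.96,0],[0,0.005,0],1],[[0.37,0.96,0],[0,0.005,0],1],[[0.37,0.96,0],[0,0.005,0],1],[[0.37,0.96,0],[0,0.005,0],1]]' |grep pos
python3 -m creep '[[[0.37,0.96,0],[0,0,0],1],[[0.37,0.96,0],[0,0,0],1],[[0.37,0.96,0],[0,0,0],1],[[0.37,0.96,0],[0,0,0],1]]'|grep pos
python3 -m creep '[[[0.37,0.96,0],[0,0,0],1],[[0.37,0.96,0],[0,0,0],1],[[0.37,0.96,0],[0,0,0],1],[[0.37,0.96,0],[0,0,0],1]]'|grep pos
python3 -c "
from h import *
goto([.4867,.2014,.165],84.6)"
```

```text
eef_pos: [0.5663, -0.091, 0.1799]
eef_pos: [0.5354, 0.0112, 0.1787]
eef_pos: [0.505, 0.1127, 0.1782]
t 13.08 shift [0.2538, 0.8684, 0.1373] turn [0.001, -0.0162, 0.0108] F [-0.75  0.27 -2.22] M [-0.05  0.01 -0.04] gap 0.019180127641542373
```

```bash
python3 -m creep '[[[0.13,0.4,0],[0,-0.008,0.005],1],[[0.25,0.87,0.05],[0,-0.016,0.01],1],[[0.25,0.87,0.12],[0,-0.016,0.01],1],[[0.25,0.87,0.12],[0,-0.016,0.01],1],[[0.25,0.87,0.12],[0,-0.016,0.01],1]]' |grep pos
python3 - <<'E'
from h import *
np.set_printoptions(precision=4,suppress=True)
goto([.4867,.2014,.14],84.6)
s=state();c=grab('wrist');I=c['image'];save(c,'wrist10.png')
print('pred well',proj(c,[.4867,.2014,.07]),'tip',proj(c,np.array(s['eef_pos'])+np.array(s['tcp_rot'])@[0,0,.069]))
P=cloud(c).reshape(-1,3); ok=c['depth'].reshape(-1)>0
m=ok&(abs(P[:,2]-.07)<.004)&(np.hypot(P[:,0]-.486,P[:,1]-.201)<.07)
print(cv2.minAreaRect(P[m][:,:2].astype(np.float32)*1000))
cv2.imwrite('pics/crop10.png',cv2.cvtColor(cv2.resize(I[150:250,206:306],(600,600),interpolation=cv2.INTER_CUBIC),cv2.COLOR_RGB2BGR))
E
```

```text
eef_pos: [0.4868, 0.201, 0.1656]
t 13.5 shift [0.0004, 0.0042, 0.2564] turn [-0.0004, -0.0019, 0.0023] F [ 0.08 -0.58 -1.12] M [-0.04  0.03 -0.02] gap 0.019067062158922433
pred well [256.4873 194.739 ] tip [256.0097 204.7042]
((486.2180480957031, 201.05828857421875), (80.28252410888672, 80.76016998291016), 66.54389953613281)
```

View pics/crop10.png

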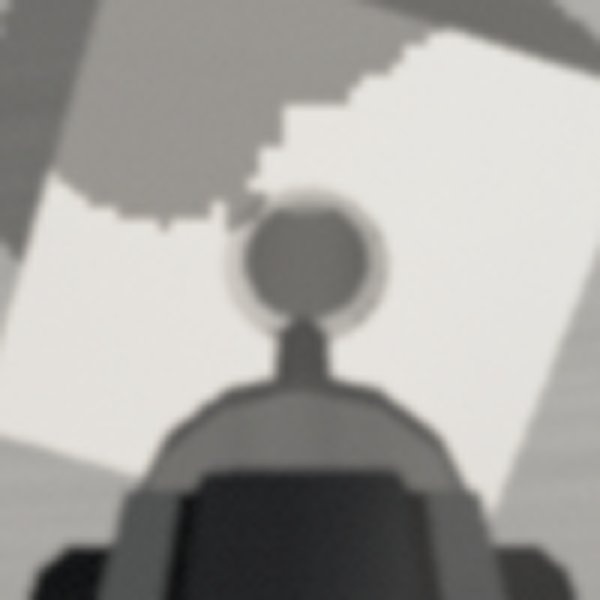

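The well's centre is at px (256.8,194.2), as predicted. Lowering until only the nose is inside, then re-checking before the barrel enters.

```bash
python3 -m creep '[[[0,0.004,0.2],[0,0,0],1],[[0,0.004,0.4],[0,0,0],1],[[0,0.004,0.5],[0,0,0],1],[[0,0.004,0.6],[0,0,0],1],[[0,0.004,0.6],[0,0,0],1],[[0,0.004,0.6],[0,0,0],1]]' |grep -v rot
python3 -c "
from h import *
goto([.4867,.2014,.079],84.6)"
```

```text
t: 14.05
eef_pos: [0.4873, 0.2003, 0.1059]
contact_force: [-0.5, -0.4, -1.8]
finger_gap: 0.0192
t 14.05 shift [0.0064, 0.0109, 0.2694] turn [-0.0005, -0.0019, 0.0002] F [-0.53 -0.39 -1.79] M [ 0.03  0.03 -0.04] gap 0.019204111063707018
```

```bash
python3 -m creep '[[[0.006,0.01,0.02],[0,0,0],1],[[0.006,0.01,0.05],[0,0,0],1],[[0.006,0.01,0.09],[0,0,0],1],[[0.006,0.01,0.13],[0,0,0],1],[[0.006,0.01,0.13],[0,0,0],1]]' |grep -v rot
python3 -c "
from h import *
goto([.4867,.2014,.079],84.6)"
```

```text
t: 14.47
eef_pos: [0.4863, 0.2012, 0.0923]
contact_force: [-1.0, 0.5, -2.6]
finger_gap: 0.019
t 14.47 shift [-0.0039, 0.002, 0.1333] turn [-0.0008, -0.0027, 0.0004] F [-1.    0.5  -2.56] M [ 0.01 -0.    0.01] gap 0.018959092222194763
```

```bash
python3 -m creep '[[[-0.003,0.002,0.03],[0,0,0],1],[[-0.003,0.002,0.06],[0,0,0],1],[[-0.003,0.002,0.09],[0,0,0],1],[[-0.003,0.002,0.115],[0,0,0],1],[[-0.003,0.002,0.115],[0,0,0],1]]' |grep -v rot
python3 -c "
from h import *
goto([.4867,.2014,.079],84.6)"
```

```text
t: 14.88
eef_pos: [0.4863, 0.2013, 0.0802]
contact_force: [0.1, -0.0, -1.7]
finger_gap: 0.0188
t 14.88 shift [-0.0043, 0.0015, 0.0123] turn [-0.0012, -0.0035, 0.0004] F [ 0.06 -0.02 -1.7 ] M [ 0.01 -0.04  0.01] gap 0.018849677014518236
```

```bash
python3 -m creep '[[[0,0,0.006],[0,0,0],1],[[0,0,0.012],[0,0,0],1]]' |grep -v rot
```

```text
t: 15.05
eef_pos: [0.4863, 0.2013, 0.0792]
contact_force: [-3.0, -0.8, 8.0]
finger_gap: 0.0191
```

```bash
python3 -m creep '[[[0,0,0.006],[0,0,0],1],[[0,0,0.006],[0,0,0],1]]' |grep -v rot
```

```text
t: 15.22
eef_pos: [0.4863, 0.2013, 0.0792]
contact_force: [-2.3, -1.1, 4.5]
finger_gap: 0.0189
```

It met stiff contact at TCP z 0.0792, which is the seated height. Letting go slowly.

```bash
python3 -m creep '[[[0,0,0],[0,0,0],0.5],[[0,0,0],[0,0,0],0.3],[[0,0,0],[0,0,0],0],[[0,0,0],[0,0,0],-0.4],[[0,0,0],[0,0,0],-1],[[0,0,0],[0,0,0],-1],[[0,0,0],[0,0,0],-1],[[0,0,0],[0,0,0],-1]]' 20|grep -v rot
python3 - <<'E'
from h import *
c=grab('wrist');save(c,'wrist11.png');c=grab('side');save(c,'side11.png')
E
```

```text
t: 15.88
eef_pos: [0.4862, 0.2013, 0.0791]
contact_force: [-0.6, 0.7, 0.2]
finger_gap: 0.0855
```

View pics/wrist11.png

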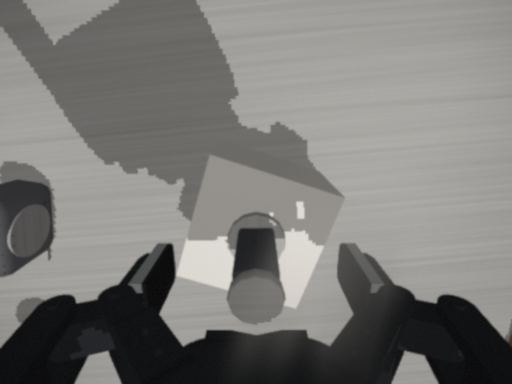

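The fingers are open and clear, and the punch stands in the well. Raising straight up and checking.

```bash
python3 -m creep '[[[0,0,-0.2],[0,0,0],-1],[[0,0,-0.5],[0,0,0],-1],[[0,0,-0.9],[0,0,0],-1],[[0,0,-0.9],[0,0,0],-1]]'|grep -v rot
python3 -m creep '[[[0.5,0,-0.5],[0,0,0],-1],[[0.5,0,-0.5],[0,0,0],-1],[[0.5,0,-0.5],[0,0,0],-1],[[0.5,0,-0.5],[0,0,0],-1]]'|grep -v rot
python3 - <<'E'
from h import *
np.set_printoptions(precision=4,suppress=True)
for n in ['wrist','scene','side']:
    c=grab(n); save(c,n+'12.png'); P=cloud(c).reshape(-1,3); ok=c['depth'].reshape(-1)>0
    for z0,z1 in [(.074,.079),(.125,.14)]:
        m=ok&(P[:,2]>z0)&(P[:,2]<z1)&(np.hypot(P[:,0]-.485,P[:,1]-.2)<.025); Q=P[m]
        if len(Q)>5: print(n,z0,len(Q),np.median(Q[:,2]),cv2.minEnclosingCircle(Q[:,:2].astype(np.float32)*1000))
    for o in ['jar','tape']:
        for r in find_in(n,o)[:1]:
            print(o,round(r['conf'],2),np.round(r['location']),pt(c,*r['location']))
I0=cv2.imread('pics/side0.png');I1=cv2.imread('pics/side12.png')
cv2.imwrite('pics/cmp.png',np.hstack([cv2.resize(i[120:250,170:310],(400,371)) for i in (I0,I1)]))
print(state()['t'])
E
```

```text
t: 16.32
eef_pos: [0.4903, 0.2028, 0.1753]
contact_force: [1.0, 0.2, -0.2]
finger_gap: 0.0856
t: 16.65
eef_pos: [0.4405, 0.2079, 0.2263]
contact_force: [0.1, 0.0, -1.3]
finger_gap: 0.0854
wrist 0.074 283 0.07666589625136738 ((485.3655700683594, 200.9270477294922), 16.906841278076172)
wrist 0.125 446 0.12866557469045808 ((485.29608154296875, 200.89845275878906), 11.896007537841797)
jar 0.51 [111. 278.] [ 0.5803 -0.0113  0.0278]
tape 0.65 [108. 215.] [0.4743 0.0273 0.0569]
scene 0.074 82 0.07587760170602553 ((486.75445556640625, 201.31893920898438), 17.482912063598633)
scene 0.125 78 0.1274391185979664 ((484.9971923828125, 199.8121337890625), 13.5521240234375)
jar 0.61 [235. 247.] [ 0.6271 -0.013   0.0514]
tape 0.96 [253. 207.] [0.5106 0.0198 0.0529]
side 0.074 40 0.07518934453329792 ((484.6257629394531, 196.07630920410156), 16.270292282104492)
side 0.125 35 0.1267654560260953 ((486.76617431640625, 197.07571411132812), 12.843684196472168)
jar 0.59 [281. 220.] [ 0.6019 -0.0326  0.0449]
tape 0.58 [217. 221.] [ 0.4817 -0.0082  0.0393]
17.1
```

View pics/cmp.png

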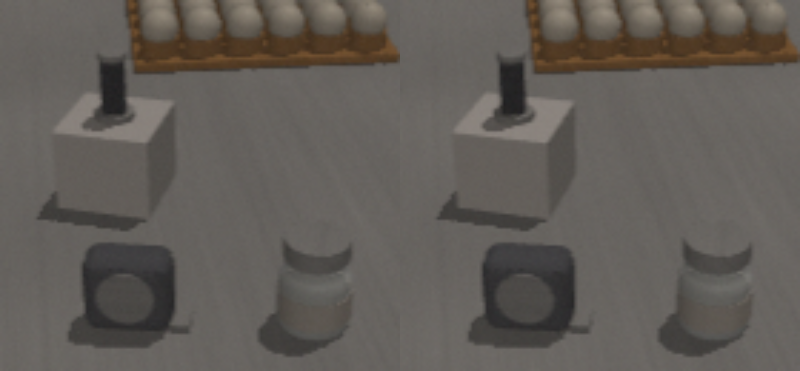

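View pics/wrist12.png

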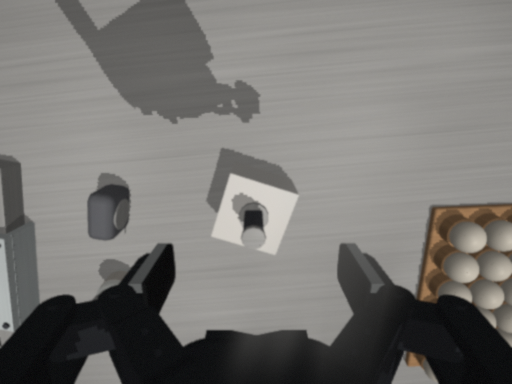

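View pics/scene12.png

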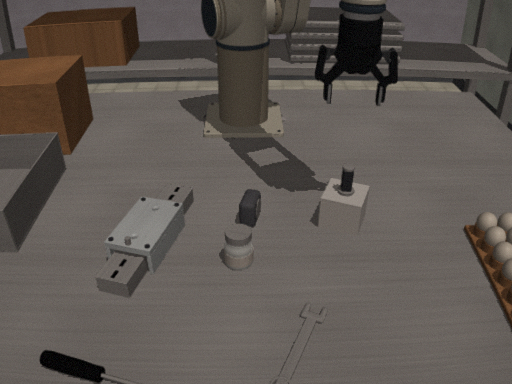

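The before and after side views match. The punch is upright: cap and collar centres coincide within 0.1 mm in the wrist depth, and the cap top is at 0.1287 against 0.1285 at the start. The jar and tape haven't moved, and the gripper is clear.

```bash
python3 -c "
from cell import *
print(job_done())"
```

```text
the job is handed in; nothing more can be done
None
```

I marked the post through the guide hole beside the stop pin, and the punch is back in its holder and released. I handed the job in at about 17 s of the 59 s.

- **Marking:** The nose went into the hole without touching the sides, and I felt the steel about 21 mm below the guide's top face. I pressed in small steps up to a measured 11.4 N. On the next step the push dropped to about 5.4 N, which was the snap, and I backed off at once. The highest push I read was below the 18 N limit.
- **Not checked directly:** I had no reading of the hammer, so the trip shows only as that force drop. The mark itself wasn't visible to the cameras.
- **Back in the holder:** The collar met firm contact at the same height as at the start. After release, the wrist camera put the cap and collar centres within 0.1 mm of each other, so the punch is upright. The cap top was within 0.2 mm of its starting height.
- **Jar and tape measure:** They sit in the same place in the before and after pictures; their measured positions differ by about 6 mm at most, in line with the detector's scatter.
- **Camera disagreement:** The side camera put the punch about 4 mm off in y compared with the wrist and scene cameras. It sees only one side of the punch, and its before and after pictures match.

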